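# Index the heel-nailing turntable one hole towards the tacks

### The job

I am nailing my way round the heel block that is clamped on the indexing turntable, working towards the box of tacks. Hook a fingertip under the pull ring to lift the spring pin out of its hole, swing the index arm one hole towards the side of the stand where the tack box lies, and let the pin drop fully home in that hole. Do not pinch, grip or force the ring, and leave the loose things on the bench where they are.

Things in the scene. Friction and masses are not known exactly. Their poses are not given: they have to be found in the camera images.
- index_stand: dark round foot and steel index plate, fixed to the bench, 24 mm high, 56 mm radius at its back. Origin: on the turntable's upright axis, at bench height. x points from the axis to the middle one of five 11 mm holes, which lie 90 mm from the axis, 25 degrees (0.436 rad) apart, plate edge at 104 mm; y lies 90 degrees anticlockwise of x, z up. It stands at another place and yaw each time
- turntable (a joint): aluminium turntable, 100 mm wide, heel block clamped on top (72 mm high in all), with an index arm 30 mm wide, its top 40 mm over the bench. Angle of the arm in rad, anticlockwise from above positive: 0 in the middle hole, where it starts, +0.436 and -0.436 in the holes next to it. Stiff hinge: about 0.7 N at the ring swings it and it stays where left
- index_pin (a joint): lift of the upright spring pin at the arm's end, 90 mm from the axis, in m: 0 when fully home in a hole, 0.012 when its round nose is level with the plate top, 0.022 at the upper stop. The spring pushes down with 5 N when home, 7.5 N at the stop. Let down between two holes, the pin rides on the plate and drops in when the arm comes within about 1 mm of a hole
- ring_bar (a point): middle of the underside of the top bar of the pull ring, 123 mm over the bench with the pin home. The D-shaped ring of 6 mm wire is rigid with the pin and stands upright, broadside to the arm, so a tilted finger enters it along the arm. Opening 50 mm wide, 40 mm high below this point; barrel top 53 mm below it. x of this frame points along the arm away from the axis, y across it, z up
- tack_box: carton of tacks, 55 x 80 x 34 mm (x, y, z), with a printed paper label; loose, origin under its centre. It lies to the left (+y of the world) or to the right of the stand as seen from the robot: the arm, which points away to the left, goes one hole anticlockwise if the box lies left, one hole clockwise if it lies right
- glue_pot: round cement tin, 64 mm wide, 70 mm high, 108 mm with the brush handle in its lid; loose, origin under its centre; it stands on the other side of the stand from the tack box; leave it alone
- next_heel: spare heel block, 72 x 65 x 16 mm, loose on the bench right of the work, origin under its centre; leave it alone
- spool: spool of thread, 45 mm wide, 56 mm high, standing loose behind the stand, origin under its centre; leave it alone

How it is judged:
By the outcome, as a careful person would: the job done as asked, in the order asked, and still so for the second after the job is handed in, with the robot touching nothing.
It also fails if it takes over 42 s, if anything falls off the work surface, if the arm or the gripper's body presses on something with over 40 N, if the wrist force passes 120 N, or if a joint passes its speed limit or range.

### The arm

A 6-joint arm with a two-finger parallel gripper is mounted at the origin on a cart in front of the work surface, level with it; the furniture and walls round the work are solid. World frame = base frame: x ahead of the robot, y to its left, z up, the work surface at z = 0. Lengths are in m, angles in rad, forces in N, time in s.
With the tool pointing down it reaches from about 0.225 to 0.875 m from the base axis. Payload 3.4 kg.
Tool frame: the origin (TCP) lies on the centre line of the jaws, within the pads' length; the fingertips stand 17 mm ahead of it and the grasp point (between the pads) lies 2 mm behind it (nose_length is the distance from the TCP to the fingertips, in m); z points along the fingers, y is the line along which they close (so a half turn about z gives the same grasp; the last joint's range is limited). The gripper opens to 85 mm and grips with 20 to 120 N. Pads are 22 mm wide; open, the fingers measure 114 mm over their backs; the gripper's body (76 mm by 85 mm) begins 54 mm behind the grasp point. The pads swing forward as they close: fully open they stand 13 mm farther back than shut.
Start: joints at [-1.253, 0.276, 1.505, -0, 1.361, -0.121], TCP at [0.244, -0.521, 0.248] pointing down, gripper open.
Joint ranges: [-2.89, 2.89], [-0.75, 2.08], [0.22, 2.7], [-1.18, 4.32], [0.11, 2.71], [-2.7, 2.7]. Speed limits (rad/s): [2.57, 2.57, 3.14, 3.14, 3.14, 3.14].

### API

Orientations are given as a unit quaternion [w, x, y, z].
In Python, from rig import get_state, get_image, sign_off, find_in, place_of, nose_length gives the robot as it stands.
- The arm moves only by the tool apply_moves, never from a script. Its argument "deltas" is one flat list of numbers, 5 for each row, row after row: the finger opening in mm, from 0 to 85.4, then the shift along the tool's x, y, z in mm, then the turn about the tool's z in degrees. A call has 1 to 12 rows; each row is the pose to reach, as a shift and turn from the pose commanded when the call began, along the tool's axes at that moment; what a row does not reach only later rows make up. A row lasts 1/12 s, in which the tool goes at most 41.7 mm and 7.16 degrees, less where a joint would pass 70% of its speed; a pose out of reach is approached as far as the arm can. A call with a gripper value outside its range is refused whole. The fingers move at their own pace and stop on an object; "squeeze" is the grip in N (left out, the last holds). Time passes only in rows, so rows that repeat a pose let the fingers close. It gives the time, the measured TCP pose, the force, the opening and the grip force at its end, in the units of the state.
- get_state(): the state, without advancing time (a new reading comes with each control period).
- get_image(name): name is "side" or "top" or "wrist"; returns a dict with "frame" (480x640x3 uint8, red, green, blue), "K" (3x3 intrinsics, pixels), "k1" (the pictures are not rectified: a ray, as slopes to the right and down, at radius r is drawn at 1 + k1 r^2 times it, then the intrinsics apply), "position" and "orientation" of the camera in the world. Camera axes: x right, y down, z forward; pixel columns grow to the right and rows downward; lengths in m; the calibration is good to about 2 mm. A picture is of the moment at which its call begins. There is no depth.
- sign_off(): hands the job in; it is judged then, once.
Trained networks look in a picture, given as the dict that the camera call returned (one of the last four; its "shot" number tells which), for a name from the list of things; names that differ only in an ending like _2 or _b are one class to them, and where a whole thing is asked for, a point or a joint stands for the part that bears it (a point fixed in the world has none). Each returns a list of dicts, best first, with "score" (0 to 1); they miss things now and then, are a little off and sometimes report something else, mostly with a low value. They report only what shows in the picture. A call takes as long as a camera call.
- find_in(query, picture): "point" ([column, row] in pixels, amid what is visible of it).
- place_of(query, picture): "point" ([column, row] in pixels: a listed point, or the origin of a listed thing).
The state is a dict: "clock": time; "qpos": joint angles; "qd": joint speeds; "effort": joint torques, N m; "position": TCP position; "ee_rot": TCP orientation; "contact_force": force on the tool from outside, world axes, zero at the start; "moment": the same for the moment, N m; "width": finger opening in m; "gripper_force": force on a finger pad.
Only numpy, scipy, OpenCV 4.12 (cv2) and the standard library are available. Lean on these libraries where they do the work, as an engineer would, in place of code of your own. Each camera call takes 0.05 s, during which the arm holds its last target. There are 200 camera calls.

## Working session

There is one attempt and no reset: what is moved stays moved. The work goes in short steps, Python scripts to look and compute and a tool call to move; the robot and the scene stay as the last step left them, time stands still between calls to the robot, and variables do not carry over. Pictures are saved under pics/ and viewed, at most 10 in all, crops included, and the job is handed in when it is done.

Besides the shell and the picture viewer there is one more tool, called as a command line: name --argument value ..., lists and objects as JSON in quotes. apply_moves: Moves the arm, as the interface text tells. Its arguments: {"type":"object","properties":{"deltas":{"type":"array"},"squeeze":{"type":"number"}},"required":["deltas"]}

```bash
mkdir -p pics; cat > h.py <<'E'
import numpy as np, cv2
from rig import *
from scipy.spatial.transform import Rotation as R
def rot(q): return R.from_quat([q[1],q[2],q[3],q[0]]).as_matrix()
def ray(im,p):
    K=np.array(im["K"]);d=np.array([(p[0]-K[0,2])/K[0,0],(p[1]-K[1,2])/K[1,1]])
    u=d.copy()
    for _ in range(30): u=d/(1+im["k1"]*(u@u))
    v=rot(im["orientation"])@np.array([u[0],u[1],1]); return np.array(im["position"]),v/np.linalg.norm(v)
def atz(im,p,z):
    o,v=ray(im,p); return o+v*(z-o[2])/v[2]
def tri(L):
    A=0;b=0;
    for im,p in L:
        o,v=ray(im,p);M=np.eye(3)-np.outer(v,v);A=A+M;b=b+M@o
    x=np.linalg.solve(A,b); return x,[np.linalg.norm((np.eye(3)-np.outer(v,v))@(x-o)) for o,v in [ray(*l) for l in L]]
def proj(im,X):
    c=rot(im["orientation"]).T@(np.array(X)-im["position"]);u=c[:2]/c[2];u=u*(1+im["k1"]*(u@u));K=np.array(im["K"])
    return np.array([K[0,0]*u[0]+K[0,2],K[1,1]*u[1]+K[1,2]])
def save(im,n): cv2.imwrite("pics/"+n,im["frame"][:,:,::-1])
E
python3 - <<'E'
from h import *
np.set_printoptions(precision=4,suppress=True)
ims={n:get_image(n) for n in("side","top","wrist")}
for n,im in ims.items():
    save(im,n+"0.png"); print(n,im["position"],rot(im["orientation"])[:,2],im["k1"],im["K"][0][0])
for q in["index_stand","turntable","index_pin","ring_bar","tack_box","glue_pot","next_heel","spool"]:
    for n,im in ims.items():
        r=place_of(q,im)[:2]; print(q,n,[(np.round(a["point"]),round(a["score"],2),atz(im,a["point"],0.123 if q=="ring_bar" else 0)) for a in r])
s=get_state();print(s["position"],s["ee_rot"],nose_length if not callable(nose_length) else nose_length())
E
```

```text
side [0.0751 0.8387 0.6503] [ 0.4439 -0.7494 -0.4913] -0.03592282156677035 505.59529434034556
top [0.433  0.0022 1.1144] [ 0.1145  0.0196 -0.9932] -0.03403966522229021 459.16928840107335
wrist [ 0.3165 -0.4869  0.3733] [-0.2819 -0.131  -0.9505] 0.01011029461537163 336.9926640051606
index_stand side []
index_stand top [(array([285., 268.]), 0.72, array([0.4739, 0.0984, 0.    ])), (array([360., 269.]), 0.54, array([ 0.4718, -0.0837,  0.    ]))]
index_stand wrist []Traceback (most recent call last):
  File "<stdin>", line 8, in <module>
ValueError: it knows: glue_pot, index_stand, next_heel, ring_bar, spool, tack_box
```

```bash
python3 - <<'E'
from h import *
np.set_printoptions(precision=4,suppress=True)
ims={n:get_image(n) for n in("side","top","wrist")}
P={}
for q in["index_stand","ring_bar","tack_box","glue_pot","next_heel","spool"]:
    for n,im in ims.items():
        r=place_of(q,im)[:2]; print(q,n,[(np.round(a["point"]),round(a["score"],2),atz(im,a["point"],0.123 if q=="ring_bar" else 0)) for a in r])
        if r:P[q,n]=r[0]["point"]
if ("ring_bar","side") in P and ("ring_bar","top") in P: print(tri([(ims[n],P["ring_bar",n]) for n in("side","top")]))
s=get_state();print(s["position"],s["ee_rot"],nose_length if not callable(nose_length) else nose_length(),s["clock"])
E
```

```text
index_stand side [(array([337., 324.]), 0.96, array([0.4785, 0.1031, 0.    ]))]
index_stand top [(array([283., 266.]), 0.7, array([0.4776, 0.1038, 0.    ]))]
index_stand wrist []
ring_bar side [(array([298., 283.]), 0.54, array([0.527 , 0.1751, 0.123 ]))]
ring_bar top [(array([242., 238.]), 0.66, array([0.5344, 0.1825, 0.123 ]))]
ring_bar wrist []
tack_box side [(array([293., 375.]), 0.91, array([0.4705, 0.2771, 0.    ]))]
tack_box top []
tack_box wrist []
glue_pot side [(array([384., 284.]), 0.81, array([ 0.463 , -0.0855,  0.    ]))]
glue_pot top []
glue_pot wrist []
next_heel side [(array([401., 257.]), 0.68, array([ 0.4808, -0.2242,  0.    ]))]
next_heel top [(array([417., 271.]), 0.87, array([ 0.4659, -0.2212,  0.    ]))]
next_heel wrist []
spool side []
spool top [(array([220., 182.]), 0.91, array([0.6866, 0.2612, 0.    ]))]
spool wrist []
(array([0.5298, 0.1796, 0.1257]), [np.float64(0.0049525665024313355), np.float64(0.004952566502431356)])
[ 0.2443 -0.5206  0.2483] [ 0.      0.976   0.2176 -0.    ] 0.017 1.35
```

View pics/top0.png

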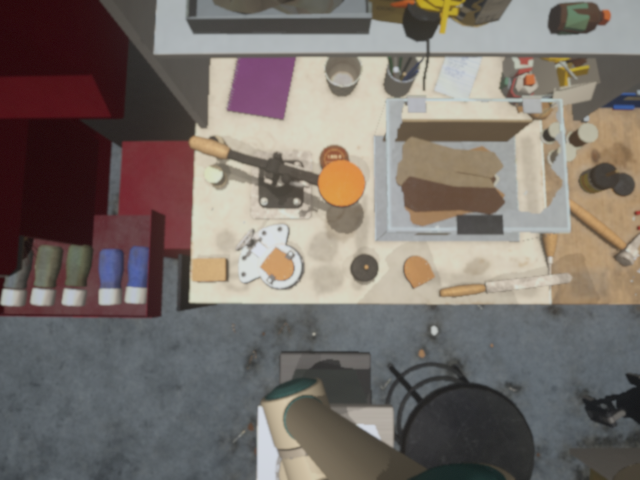

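View pics/side0.png

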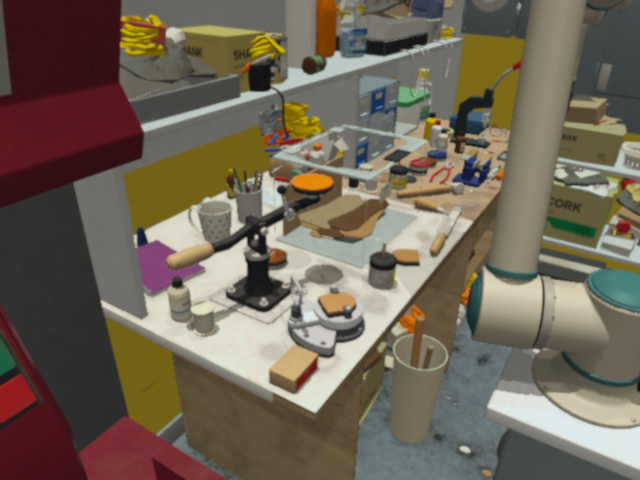

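The top view shows the carton left of the stand at about (209,269) and the glue pot right of it at (365,267). The stand is at (270,258) and its ring at about (245,240). The side view agrees: carton (293,368), pot (383,268). So the arm goes anticlockwise.

The moves have no tilt term, so I'll check in free space how the arm treats a pose that is out of reach.

apply_moves --deltas '[0,0,0,-41,0,0,0,0,-82,0,0,0,0,-123,0,0,0,0,-164,0,0,0,0,-205,0,0,0,0,-246,0,0,0,0,-287,0,0,0,0,-328,0,0,0,0,-369,0,0,0,0,-410,0,0,0,0,-451,0,0,0,0,-492,0]'

```text
clock: 2.35
position: [0.2341, -0.4995, 0.6736]
ee_rot: [0.005, 0.976, 0.218, 0.002]
contact_force: [0.5, -0.4, -0.4]
width: -0.0001
gripper_force: 0.0
```

```bash
python3 - <<'E'
from h import *
s=get_state();print(np.round(s["qpos"],3),s["position"],np.round(rot(s["ee_rot"]),3),s["clock"])
im=cv2.imread("pics/side0.png")[260:400,250:420]
im2=cv2.imread("pics/top0.png")[130:310,180:380]
a=cv2.resize(im,(680,560),interpolation=3);cv2.imwrite("pics/c1.png",a)
E
```

```text
[-1.26   0.404  0.225  0.004  2.504 -0.125] [ 0.23405093 -0.49948171  0.67358438] [[ 0.905  0.425  0.005]
 [ 0.425 -0.905 -0.008]
 [ 0.001  0.01  -1.   ]] 2.35
```

View pics/c1.png

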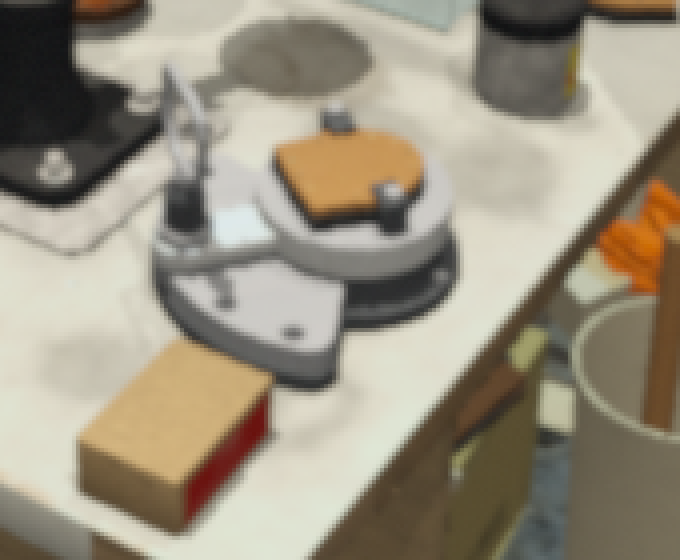

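The crop shows the ring upright above the barrel at about (190,130), the carton beside the free holes, and the pot on the far side. I hit the elbow limit going up, with a slight tilt. Next I'll check whether that tilt becomes the commanded pose.

apply_moves --deltas '[0,0,0,41,0,0,0,0,82,0,0,0,0,123,0]'

```text
clock: 2.6
position: [0.2346, -0.5002, 0.5763]
ee_rot: [0.015, 0.976, 0.218, 0.003]
contact_force: [-0.1, -2.0, 1.3]
width: 0.0
gripper_force: 0.0
```

```bash
python3 - <<'E'
from h import *
s=get_state();print(np.round(s["qpos"],3),s["position"],np.round(rot(s["ee_rot"]),4),s["clock"])
E
```

```text
[-1.26   0.241  0.763  0.003  2.109 -0.126] [ 0.23463826 -0.50015126  0.57631871] [[ 0.9053  0.4247  0.0114]
 [ 0.4248 -0.9049 -0.0273]
 [-0.0013  0.0296 -0.9996]] 2.6
```

The clamped pose, tilt included, becomes the new command. So I can build up tilt by pushing high overhead against the elbow and wrist limits, in the arm plane that suits the ring (yaw about 65°). I'll swing over there first, staying high.

apply_moves --deltas '[0,24,-31,-1,-6.5,0,48,-62,-2,-13,0,73,-93,-3,-19.5,0,97,-124,-4,-26,0,121,-155,-5,-32.5,0,145,-185,-6,-39,0,169,-216,-7,-45.5,0,194,-247,-8,-52,0,218,-278,-9,-58.5,0,242,-309,-10,-65,0,266,-340,-10,-71.5,0,291,-371,-11,-78]'

```text
clock: 3.6
position: [0.3396, -0.0386, 0.5794]
ee_rot: [0.011, 0.62, 0.785, -0.004]
contact_force: [0.3, 0.4, -0.8]
width: -0.0
gripper_force: 0.0
```

```bash
cat >> h.py <<'E'
def st(target=None):
    np.set_printoptions(precision=4,suppress=True)
    s=get_state();M=rot(s["ee_rot"]);p=np.array(s["position"]);z=M[:,2]
    print("q",np.round(s["qpos"],3),"p",p,"z",z,"tilt",np.degrees(np.arccos(-z[2])),"yaw z",np.degrees(np.arctan2(z[1],z[0])),"yaw y",np.degrees(np.arctan2(M[1,1],M[0,1])),"clk",s["clock"],"F",np.round(s["contact_force"],1))
    if target is not None: print("delta mm",1000*M.T@(np.array(target)-p))
E
python3 - <<'E'
from h import *
st([.178,.38,.60])
E
```

```text
q [-0.303 -0.101  1.134 -0.017  2.09  -0.545] p [ 0.3396 -0.0386  0.5794] z [ 0.0127 -0.019  -0.9997] tilt 1.3082812896331109 yaw z -56.350357278535824 yaw y 13.420060065971738 clk 3.6 F [ 0.3  0.4 -0.8]
delta mm [444.1564 -59.8725 -30.55  ]
```

apply_moves --deltas '[0,37,-5,-3,-4.3,0,74,-10,-5,-8.6,0,111,-15,-8,-12.9,0,148,-20,-10,-17.2,0,185,-25,-13,-21.5,0,222,-30,-15,-25.8,0,259,-35,-18,-30.1,0,296,-40,-20,-34.4,0,333,-45,-23,-38.7,0,370,-50,-25,-43,0,407,-55,-28,-47.3,0,444,-60,-30,-51.6]'

```text
clock: 4.6
position: [0.1792, 0.3799, 0.601]
ee_rot: [0.007, 0.216, 0.976, -0.006]
contact_force: [0.4, 0.6, 0.0]
width: -0.0002
gripper_force: 0.0
```

```bash
python3 -c "
from h import *
st([.16,.34,.76])"
```

```text
q [ 0.978  0.052  0.932 -0.02   2.163 -0.168] p [0.1792 0.3799 0.601 ] z [ 0.0109 -0.014  -0.9998] tilt 1.0159976350559305 yaw z -51.920989204108764 yaw y 64.9994203438218 clk 4.6 F [0.4 0.6 0. ]
delta mm [  -1.9407  -45.5235 -158.6313]
```

apply_moves --deltas '[0,0,-8,-40,0,0,0,-16,-80,0,0,0,-24,-120,0,0,0,-32,-160,0,0,0,-45,-200,0]'

```text
clock: 5.02
position: [0.1572, 0.3345, 0.7615]
ee_rot: [0.006, 0.218, 0.976, -0.004]
contact_force: [-0.1, 0.6, 3.5]
width: 0.0002
gripper_force: 0.0
```

apply_moves --deltas '[0,0,-28,-28,0,0,0,-56,-56,0]'

```text
clock: 5.18
position: [0.1427, 0.3038, 0.7803]
ee_rot: [0.019, 0.218, 0.975, 0.019]
contact_force: [-0.7, -0.8, -0.2]
width: -0.0
gripper_force: 0.0
```

```bash
python3 -c "
from h import *
st()"
```

```text
q [ 0.945  0.159  0.22  -0.049  2.71  -0.231] p [0.1427 0.3038 0.7803] z [ 0.0464  0.0293 -0.9985] tilt 3.1486687423409983 yaw z 32.26773773859135 yaw y 64.80867718625109 clk 5.1833 F [-0.7 -0.8 -0.2]
```

apply_moves --deltas '[0,0,-28,-28,0,0,0,-56,-56,0]'

```text
clock: 5.35
position: [0.1272, 0.273, 0.7968]
ee_rot: [0.033, 0.218, 0.975, 0.042]
contact_force: [-0.2, -0.2, -0.1]
width: 0.0001
gripper_force: 0.0
```

```bash
python3 -c "
from h import *
st()"
```

```text
q [ 0.933  0.107  0.22  -0.063  2.711 -0.256] p [0.1272 0.273  0.7968] z [ 0.0823  0.0669 -0.9944] tilt 6.088207383539121 yaw z 39.124075288293696 yaw y 64.90683888747854 clk 5.35 F [-0.2 -0.2 -0.1]
```

The ratchet works at 3° of tilt per call. I'm adding a sideways share so the tilt plane turns towards yaw 65°.

apply_moves --deltas '[0,20,-25,-26,0,0,40,-50,-52,0]'

```text
clock: 5.52
position: [0.0807, 0.2608, 0.8083]
ee_rot: [0.042, 0.219, 0.973, 0.062]
contact_force: [-0.3, -0.2, -0.0]
width: -0.0002
gripper_force: 0.0
```

apply_moves --deltas '[0,20,-25,-26,0,0,40,-50,-52,0]'

```text
clock: 5.68
position: [0.0302, 0.2451, 0.8172]
ee_rot: [0.049, 0.217, 0.971, 0.081]
contact_force: [-1.2, 0.5, 0.4]
width: 0.0003
gripper_force: 0.0
```

apply_moves --deltas '[0,10,-28,-28,0,0,20,-56,-56,0,0,30,-84,-84,0]'

```text
clock: 5.93
position: [-0.02, 0.211, 0.8274]
ee_rot: [0.053, 0.215, 0.969, 0.108]
contact_force: [0.2, 0.3, -0.7]
width: 0.0002
gripper_force: 0.0
```

```bash
python3 -c "
from h import *
st()"
```

```text
q [ 1.588 -0.004  0.22  -0.374  2.71   0.097] p [-0.02    0.211   0.8274] z [ 0.1494  0.1873 -0.9709] tilt 13.863435200299183 yaw z 51.420800593184495 yaw y 65.36440949732946 clk 5.9333 F [ 0.2  0.3 -0.7]
```

apply_moves --deltas '[0,-10,-27,-27,0,0,-20,-54,-54,0,0,-30,-81,-81,0]'

```text
clock: 6.18
position: [-0.0254, 0.1627, 0.8392]
ee_rot: [0.058, 0.213, 0.966, 0.138]
contact_force: [-0.0, -1.0, -0.2]
width: 0.0004
gripper_force: 0.0
```

apply_moves --deltas '[0,-10,-27,-27,0,0,-20,-54,-54,0,0,-30,-81,-81,0]'

```text
clock: 6.43
position: [-0.0222, 0.1177, 0.8478]
ee_rot: [0.059, 0.211, 0.962, 0.165]
contact_force: [0.3, -0.3, 0.3]
width: 0.0
gripper_force: 0.0
```

```bash
python3 -c "
from h import *
st()"
```

```text
q [ 2.038 -0.095  0.22  -0.786  2.711  0.132] p [-0.0222  0.1177  0.8478] z [ 0.1829  0.2934 -0.9383] tilt 20.227725378229884 yaw z 58.062069519511184 yaw y 65.7725883287946 clk 6.4333 F [ 0.3 -0.3  0.3]
```

```bash
python3 -c "
from h import *
st([.041,.256,.76])
M=rot(get_state()['ee_rot']);print(M.T@np.array([-.407,-.914,0]),M.T@np.array([0,0,1]))"
```

```text
q [ 2.038 -0.095  0.22  -0.786  2.711  0.132] p [-0.0222  0.1177  0.8478] z [ 0.1829  0.2934 -0.9383] tilt 20.227725378229884 yaw z 58.062069519511184 yaw y 65.7725883287946 clk 6.4333 F [ 0.3 -0.3  0.3]
delta mm [  5.4003 112.6586 134.5441]
[-0.0198 -0.9398 -0.3426] [-0.0436  0.343  -0.9383]
```

apply_moves --deltas '[0,1,23,27,0,0,2,46,54,0,0,3,69,81,0,0,4,92,108,0,0,5,113,135,0,0,5,113,135,0]'

```text
clock: 6.93
position: [0.039, 0.2537, 0.7622]
ee_rot: [0.061, 0.213, 0.961, 0.166]
contact_force: [0.6, 1.7, 1.1]
width: -0.0001
gripper_force: 0.0
```

```bash
python3 -c "
from h import *
st()"
```

```text
q [ 1.274 -0.202  0.726 -0.122  2.269  0.043] p [0.039  0.2537 0.7622] z [ 0.1878  0.2941 -0.9372] tilt 20.421093881582664 yaw z 57.44404667853916 yaw y 65.56259349681581 clk 6.9333 F [0.6 1.7 1.1]
```

apply_moves --deltas '[0,-6,-14,-38,0,0,-12,-28,-76,0,0,-18,-42,-114,0]'

```text
clock: 7.18
position: [0.0179, 0.1782, 0.8437]
ee_rot: [0.06, 0.211, 0.963, 0.155]
contact_force: [0.4, -0.7, 4.5]
width: -0.0002
gripper_force: 0.0
```

apply_moves --deltas '[0,-4,-22,-34,0,0,-8,-44,-68,0,0,-12,-66,-102,0]'

```text
clock: 7.43
position: [-0.002, 0.1116, 0.851]
ee_rot: [0.062, 0.217, 0.959, 0.172]
contact_force: [-0.1, 0.0, 0.2]
width: -0.0
gripper_force: 0.0
```

apply_moves --deltas '[0,-4,-25,-32,0,0,-8,-50,-64,0,0,-12,-75,-96,0]'

```text
clock: 7.68
position: [-0.0009, 0.0772, 0.8543]
ee_rot: [0.059, 0.196, 0.961, 0.188]
contact_force: [0.7, -0.9, 0.3]
width: -0.0001
gripper_force: 0.0
```

```bash
python3 -c "
from h import *
st()"
```

```text
q [ 1.666 -0.179  0.221 -0.547  2.709 -0.045] p [-0.0009  0.0772  0.8543] z [ 0.1869  0.339  -0.922 ] tilt 22.772395941831057 yaw z 61.133827701976145 yaw y 67.44013905223275 clk 7.6833 F [ 0.7 -0.9  0.3]
```

```bash
python3 -c "
from h import *
st([.038,.2075,.80])
M=rot(get_state()['ee_rot']);print(M.T@np.array([-.485,-.875,0]),M.T@np.array([0,0,1]))"
```

```text
q [ 1.666 -0.179  0.221 -0.547  2.709 -0.045] p [-0.0009  0.0772  0.8543] z [ 0.1869  0.339  -0.922 ] tilt 22.772395941831057 yaw z 61.133827701976145 yaw y 67.44013905223275 clk 7.6833 F [ 0.7 -0.9  0.3]
delta mm [ 18.3643 103.9024 101.4576]
[ 0.0958 -0.9175 -0.3872] [-0.0392  0.3851 -0.922 ]
```

apply_moves --deltas '[0,5,27,26,0,0,10,54,52,0,0,15,81,78,0,0,18,104,101,0,0,18,104,101,0,0,18,104,101,0]'

```text
clock: 8.18
position: [0.0417, 0.197, 0.805]
ee_rot: [0.066, 0.219, 0.955, 0.191]
contact_force: [1.5, 0.7, 1.2]
width: -0.0002
gripper_force: 0.0
```

```bash
python3 -c "
from h import *
st()"
```

```text
q [ 0.998 -0.239  0.586  0.009  2.388 -0.113] p [0.0417 0.197  0.805 ] z [ 0.2089  0.336  -0.9184] tilt 23.308754229969757 yaw z 58.133279609079054 yaw y 64.6980997234327 clk 8.1833 F [1.5 0.7 1.2]
```

apply_moves --deltas '[0,1,-16,-38,0,0,2,-32,-76,0]'

```text
clock: 8.35
position: [0.0212, 0.172, 0.8304]
ee_rot: [0.045, 0.212, 0.962, 0.168]
contact_force: [-0.1, -1.9, 3.6]
width: 0.0003
gripper_force: 0.0
```

apply_moves --deltas '[0,3,-28,-30,0,0,6,-56,-60,0]'

```text
clock: 8.52
position: [-0.0117, 0.1225, 0.854]
ee_rot: [0.06, 0.222, 0.955, 0.188]
contact_force: [-1.1, 0.0, 2.0]
width: -0.0002
gripper_force: 0.0
```

apply_moves --deltas '[0,3,-28,-30,0,0,6,-56,-60,0]'

```text
clock: 8.68
position: [-0.0224, 0.0804, 0.8567]
ee_rot: [0.057, 0.212, 0.954, 0.206]
contact_force: [-1.6, -0.3, 0.2]
width: 0.0001
gripper_force: 0.0
```

```bash
python3 -c "
from h import *
st()"
```

```text
q [ 1.229 -0.218  0.22  -0.147  2.709 -0.051] p [-0.0224  0.0804  0.8567] z [ 0.1961  0.3678 -0.909 ] tilt 24.632306858681865 yaw z 61.935416638139934 yaw y 65.18575155903876 clk 8.6833 F [-1.6 -0.3  0.2]
```

apply_moves --deltas '[0,3,-29,-29,0,0,6,-58,-58,0]'

```text
clock: 8.85
position: [-0.0318, 0.0419, 0.8589]
ee_rot: [0.057, 0.206, 0.95, 0.229]
contact_force: [-0.6, -0.3, -0.2]
width: -0.0001
gripper_force: 0.0
```

apply_moves --deltas '[0,3,-29,-29,0,0,6,-58,-58,0]'

```text
clock: 9.02
position: [-0.0415, 0.0093, 0.8595]
ee_rot: [0.06, 0.205, 0.944, 0.252]
contact_force: [-1.6, -0.7, -0.2]
width: 0.0
gripper_force: 0.0
```

```bash
python3 -c "
from h import *
st()"
```

```text
q [ 1.278 -0.315  0.22  -0.187  2.711 -0.057] p [-0.0415  0.0093  0.8595] z [ 0.2171  0.4508 -0.8658] tilt 30.022179908898384 yaw z 64.2814835798988 yaw y 65.71428102265983 clk 9.0167 F [-1.6 -0.7 -0.2]
```

apply_moves --deltas '[0,3,-29,-29,0,0,6,-58,-58,0]'

```text
clock: 9.18
position: [-0.0527, -0.023, 0.8586]
ee_rot: [0.064, 0.204, 0.938, 0.275]
contact_force: [-0.2, -0.8, 0.3]
width: 0.0002
gripper_force: 0.0
```

apply_moves --deltas '[0,3,-29,-29,0,0,6,-58,-58,0]'

```text
clock: 9.35
position: [-0.0649, -0.0552, 0.8559]
ee_rot: [0.069, 0.202, 0.931, 0.297]
contact_force: [-0.8, -1.7, -0.7]
width: -0.0001
gripper_force: 0.0
```

```bash
python3 -c "
from h import *
st()"
```

```text
q [ 1.254 -0.412  0.22  -0.173  2.711 -0.069] p [-0.0649 -0.0552  0.8559] z [ 0.2477  0.5259 -0.8137] tilt 35.544106802496884 yaw z 64.78117349507943 yaw y 65.66619424586138 clk 9.35 F [-0.8 -1.7 -0.7]
```

apply_moves --deltas '[0,3,-29,-29,0,0,6,-58,-58,0]'

```text
clock: 9.52
position: [-0.0777, -0.0875, 0.8515]
ee_rot: [0.073, 0.2, 0.923, 0.32]
contact_force: [0.7, -0.5, 0.8]
width: -0.0002
gripper_force: 0.0
```

apply_moves --deltas '[0,3,-29,-29,0,0,6,-58,-58,0]'

```text
clock: 9.68
position: [-0.0909, -0.1196, 0.8454]
ee_rot: [0.078, 0.198, 0.915, 0.343]
contact_force: [-0.5, -0.9, 0.1]
width: -0.0
gripper_force: 0.0
```

apply_moves --deltas '[0,3,-29,-29,0,0,6,-58,-58,0]'

```text
clock: 9.85
position: [-0.1044, -0.1514, 0.8374]
ee_rot: [0.083, 0.196, 0.906, 0.365]
contact_force: [-0.5, -1.2, 0.6]
width: 0.0
gripper_force: 0.0
```

apply_moves --deltas '[0,3,-29,-29,0,0,6,-58,-58,0]'

```text
clock: 10.02
position: [-0.118, -0.1828, 0.8278]
ee_rot: [0.088, 0.194, 0.897, 0.388]
contact_force: [-0.1, -1.5, 0.8]
width: -0.0001
gripper_force: 0.0
```

```bash
python3 - <<'E'
from h import *
st([.0,.2,.78])
t,w=get_image("top"),get_image("side")
for n,i in(("side",w),("top",t)):
    for q in("ring_bar","index_stand","tack_box","glue_pot"):
        r=place_of(q,i)[:1]; print(n,q,[(np.round(a["point"],1),round(a["score"],2),atz(i,a["point"],0.123 if q=="ring_bar" else 0)) for a in r])
E
```

```text
q [ 1.219 -0.61   0.22  -0.15   2.711 -0.088] p [-0.118  -0.1828  0.8278] z [ 0.309   0.6612 -0.6836] tilt 46.87171284264016 yaw z 64.95337535057378 yaw y 65.8475310530272 clk 10.0167 F [-0.1 -1.5  0.8]
delta mm [ 52.6575 236.9312 322.2232]
side ring_bar [(array([298.2, 282.5]), 0.45, array([0.5279, 0.174 , 0.123 ]))]
side index_stand [(array([332.8, 321.8]), 0.57, array([0.4896, 0.1027, 0.    ]))]
side tack_box [(array([293.2, 375. ]), 0.63, array([0.4694, 0.277 , 0.    ]))]
side glue_pot [(array([383. , 285.6]), 0.83, array([ 0.4616, -0.0794,  0.    ]))]
top ring_bar [(array([243.2, 241.7]), 0.6, array([0.5257, 0.1793, 0.123 ]))]
top index_stand [(array([283.5, 265. ]), 0.56, array([0.4805, 0.1019, 0.    ]))]
top tack_box [(array([211.9, 269.1]), 0.68, array([0.4701, 0.2766, 0.    ]))]
top glue_pot [(array([361.7, 269.7]), 0.78, array([ 0.4694, -0.0876,  0.    ]))]
```

Tilt is 46.9° at yaw 65°, which suits the ring (arm yaw about 57° now, 82° afterwards). Next is the approach.

```bash
python3 - <<'E'
from h import *
st([.05,.24,.72])
s=get_state();M=rot(s["ee_rot"]);p=np.array([.05,.24,.72])
for t in([.38,.06,.40],[.4845,.086,.19]): print(1000*M.T@(np.array(t)-p))
print(M)
E
```

```text
q [ 1.219 -0.605  0.221 -0.149  2.71  -0.088] p [-0.1164 -0.1789  0.8291] z [ 0.3075  0.6577 -0.6877] tilt 46.55456789470209 yaw z 64.94600285343364 yaw y 65.8896485496752 clk 10.5167 F [-0.3  1.1 -0.1]
delta mm [ 23.9873 230.4979 401.6547]
[-372.338  -252.5976  203.1229]
[-454.7911 -359.3764  396.7617]
[[-0.9091  0.2809  0.3075]
 [ 0.4164  0.6277  0.6577]
 [-0.0082  0.726  -0.6877]]
```

apply_moves --deltas '[0,2,20,35,0,0,4,40,70,0,0,6,60,105,0,0,8,80,140,0,0,10,100,175,0,0,12,120,210,0,0,14,140,245,0,0,16,160,280,0,0,18,180,315,0,0,20,200,350,0,0,22,215,380,0,0,24,230,402,0]'

```text
clock: 11.52
position: [0.0276, 0.2383, 0.7208]
ee_rot: [0.081, 0.171, 0.902, 0.389]
contact_force: [-5.6, -0.9, 1.7]
width: -0.0002
gripper_force: 0.0
```

```bash
python3 -c "
from h import *
st([.38,.06,.40])"
```

```text
q [ 1.501 -0.535  1.245 -0.234  1.639  0.191] p [0.0276 0.2383 0.7208] z [ 0.2787  0.6741 -0.684 ] tilt 46.84124698048459 yaw z 67.53712143056539 yaw y 69.04693523493948 clk 11.5167 F [-5.6 -0.9  1.7]
delta mm [-389.1728 -261.6629  197.4313]
```

apply_moves --deltas '[0,-31,-21,17,0,0,-62,-42,34,0,0,-93,-63,51,0,0,-124,-84,68,0,0,-155,-105,85,0,0,-186,-126,102,0,0,-217,-147,119,0,0,-248,-168,136,0,0,-279,-189,153,0,0,-310,-210,170,0,0,-341,-231,187,0,0,-372,-253,203,0]'

```text
clock: 12.52
position: [0.1586, 0.139, 0.6053]
ee_rot: [0.092, 0.194, 0.897, 0.386]
contact_force: [-0.4, 0.5, 0.0]
width: -0.0003
gripper_force: 0.0
```

```bash
python3 -c "
from h import *
st([.4845,.086,.19])"
```

```text
q [ 2.823 -0.74   1.564 -1.024  2.134  1.016] p [0.1586 0.139  0.6053] z [ 0.3148  0.6569 -0.6851] tilt 46.75430651486765 yaw z 64.39882898865181 yaw y 66.15157077303651 clk 12.5167 F [-0.4  0.5  0. ]
delta mm [-311.7454 -245.3416  352.3174]
```

The base swung the wrong way because the wrist passed too near the base axis. I'll unwind outward and go round at a larger radius.

```bash
python3 - <<'E'
from h import *
s=get_state();M=rot(s["ee_rot"]);p=np.array(s["position"])
for t in([.05,.24,.72],[.13,.40,.62],[.33,.28,.50],[.42,.10,.38],[.4845,.086,.19]): print(1000*M.T@(np.array(t)-p))
E
```

```text
[139.14989477 116.7718094  -46.39737253]
[135.0995814  166.39769121 152.40118586]
[-94.92140814  59.20759749 218.73841657]
[-250.22449445 -116.0683484   211.03814548]
[-311.74542974 -245.34163629  352.31744885]
```

apply_moves --deltas '[0,31,26,-10,0,0,62,52,-20,0,0,93,78,-31,0,0,124,104,-41,0,0,139,117,-46,0,0,138,127,-6,0,0,137,137,34,0,0,136,147,74,0,0,135,157,114,0,0,135,166,152,0,0,135,166,152,0]'

```text
clock: 13.43
position: [0.0414, 0.2195, 0.6645]
ee_rot: [0.096, 0.192, 0.899, 0.382]
contact_force: [-0.7, -0.6, -1.1]
width: 0.0002
gripper_force: 0.0
```

```bash
python3 - <<'E'
from h import *
st()
s=get_state();M=rot(s["ee_rot"]);p=np.array(s["position"])
for t in([.33,.28,.50],[.42,.10,.38],[.4845,.086,.19]): print(1000*M.T@(np.array(t)-p))
E
```

```text
q [ 1.534 -0.599  1.406 -0.3    1.57   0.263] p [0.0414 0.2195 0.6645] z [ 0.3197  0.6491 -0.6902] tilt 46.35178586813704 yaw z 63.778121334651786 yaw y 66.79111486875756 clk 13.4333 F [-0.7 -0.6 -1.1]
[-232.2263   -1.9979  245.0738]
[-386.1889 -178.5426  239.8331]
[-445.6028 -307.2647  382.5105]
```

apply_moves --deltas '[0,-1,18,36,0,0,-2,36,72,0,0,-4,54,108,0,0,-6,72,144,0,0,-7,91,190,0,0,-40,80,200,0,0,-75,66,208,0,0,-114,52,216,0,0,-153,38,226,0,0,-192,20,236,0,0,-231,-2,245,0]'

```text
clock: 14.35
position: [0.2603, 0.3161, 0.5371]
ee_rot: [0.096, 0.192, 0.899, 0.382]
contact_force: [1.0, 1.6, -0.5]
width: 0.0
gripper_force: 0.0
```

```bash
python3 - <<'E'
from h import *
st()
s=get_state();M=rot(s["ee_rot"]);p=np.array(s["position"])
for t in([.42,.10,.38],[.4845,.086,.19]): print(1000*M.T@(np.array(t)-p))
E
```

```text
q [ 0.134 -0.426  1.697  0.659  1.388 -0.975] p [0.2603 0.3161 0.5371] z [ 0.3193  0.6503 -0.6894] tilt 46.419826529263005 yaw z 63.84849601081717 yaw y 66.77866937053932 clk 14.35 F [ 1.   1.6 -0.5]
[-231.4208 -207.3062   18.7371]
[-290.9805 -336.1904  161.2073]
```

apply_moves --deltas '[0,-29,-26,2,0,0,-58,-52,5,0,0,-87,-78,7,0,0,-116,-104,9,0,0,-145,-130,12,0,0,-174,-156,14,0,0,-203,-182,16,0,0,-231,-207,19,0,0,-243,-233,48,0,0,-255,-259,77,0,0,-267,-285,105,0,0,-267,-285,105,0]'

```text
clock: 15.35
position: [0.4559, 0.0913, 0.2589]
ee_rot: [0.09, 0.196, 0.899, 0.382]
contact_force: [-0.5, -0.5, 0.5]
width: 0.0002
gripper_force: 0.0
```

```bash
python3 - <<'E'
from h import *
st([.4845,.086,.19])
im=get_image("wrist");save(im,"w1.png")
sd=get_image("side");tp=get_image("top")
for n,i in(("w",im),("s",sd),("t",tp)):
    for q in("ring_bar","index_stand"):
        r=place_of(q,i)[:2]; print(n,q,[(np.round(a["point"],1),round(a["score"],2),atz(i,a["point"],0.123 if q=="ring_bar" else 0)) for a in r])
print("pred",proj(im,[.527,.177,.123]))
E
```

```text
q [-0.557  0.055  2.049  0.844  1.284 -2.056] p [0.4559 0.0913 0.2589] z [ 0.311   0.6512 -0.6923] tilt 46.185914336126494 yaw z 64.47342507213769 yaw y 65.83296215866989 clk 15.35 F [-0.5 -0.5  0.5]
delta mm [-27.3622 -45.0092  53.1398]
w ring_bar [(array([296.2, 255.7]), 0.87, array([0.5286, 0.1783, 0.123 ]))]
w index_stand [(array([145. , 230.4]), 0.71, array([0.4758, 0.1056, 0.    ]))]
s ring_bar [(array([294.9, 284. ]), 0.47, array([0.5302, 0.1817, 0.123 ]))]
s index_stand [(array([337.1, 324.1]), 0.82, array([0.4781, 0.1045, 0.    ]))]
t ring_bar [(array([242.9, 239.9]), 0.65, array([0.5296, 0.18  , 0.123 ]))]
t index_stand [(array([282.5, 268.2]), 0.81, array([0.4727, 0.1042, 0.    ]))]
pred [294.6894 255.2757]
```

View pics/w1.png

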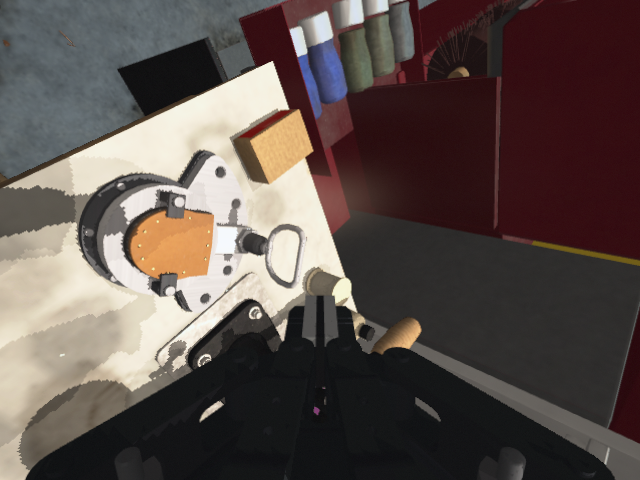

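The wrist view shows the ring centred at (287,255) with the arm and barrel to its left, the heel block at (172,245), the carton at (273,145), and the closed fingertips at (320,300). Its fix agrees with the side and top views: bar at about (0.529, 0.179, 0.123).

```bash
python3 - <<'E'
from h import *
s=get_state();M=rot(s["ee_rot"]);p=np.array(s["position"]);d=M[:,2]
T=np.array([.529,.179,.123])-.005*d-.014*M[:,1]-np.array([0,0,.010]);print(T,M[:,1])
for t in(T-.07*d,T-.03*d,T): print(1000*M.T@(t-p))
E
```

```text
[0.52361225 0.16685356 0.10633395] [0.26988716 0.63624236 0.7227424 ]
[-23.88507466 -50.9814994  111.43040858]
[-23.88507466 -50.9814994  151.43040858]
[-23.88507466 -50.9814994  181.43040858]
```

apply_moves --deltas '[0,-6,-13,28,0,0,-12,-26,56,0,0,-18,-38,84,0,0,-24,-51,111,0,0,-24,-51,131,0,0,-24,-51,145,0,0,-24,-51,145,0,0,-24,-51,145,0]'

```text
clock: 16.47
position: [0.5114, 0.1438, 0.1303]
ee_rot: [0.096, 0.192, 0.899, 0.382]
contact_force: [0.1, -0.1, -0.0]
width: 0.0
gripper_force: 0.0
```

```bash
python3 - <<'E'
from h import *
st([.5236,.1669,.1063])
im=get_image("wrist");sd=get_image("side")
pw=place_of("ring_bar",im)[:1];ps=place_of("ring_bar",sd)[:1]
for i,r in((im,pw),(sd,ps)): print([(np.round(a["point"],1),round(a["score"],2),atz(i,a["point"],.123)) for a in r])
if pw and ps: print(tri([(im,pw[0]["point"]),(sd,ps[0]["point"])]))
a=cv2.resize(im["frame"][180:360,200:420],(660,540),interpolation=3)
b=cv2.resize(sd["frame"][220:370,240:400],(576,540),interpolation=3)
c=np.hstack([a,b]);c=cv2.resize(c,(800,350));cv2.imwrite("pics/p2.png",c[:,:,::-1])
E
```

```text
q [-0.372  0.304  2.167  1.085  0.954 -2.316] p [0.5114 0.1438 0.1303] z [ 0.3193  0.6494 -0.6902] tilt 46.35688410731654 yaw z 63.816291577695715 yaw y 66.85842362622559 clk 16.4667 F [ 0.1 -0.1 -0. ]
delta mm [-0.7266  0.64   35.4631]
[(array([362.5, 303.1]), 0.65, array([0.5327, 0.1783, 0.123 ]))]
[]
```

View pics/p2.png

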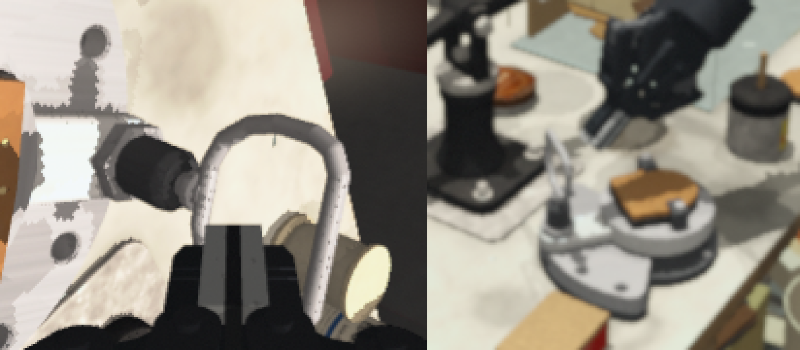

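The left crop shows the closed fingertip at (235,230), in front of the ring opening, which spans x of about 210–330. The top bar is on the right at about (335,240). The right crop shows it over the stand, clear of the block. Next I'll enter along the tool axis.

apply_moves --deltas '[0,0,0,12,0,0,0,0,24,0,0,-1,0,36,0,0,-1,0,36,0,0,-1,0,36,0]'

```text
clock: 17.08
position: [0.5239, 0.1661, 0.1055]
ee_rot: [0.097, 0.192, 0.899, 0.382]
contact_force: [-0.2, -0.1, -0.5]
width: 0.0003
gripper_force: 0.0
```

```bash
python3 - <<'E'
from h import *
st([.5236,.1669,.1063+.012])
im=get_image("wrist");sd=get_image("side");M=rot(get_state()["ee_rot"])
print(1000*M.T@[0,0,.001],[1000*M.T@np.array(v) for v in([0,0,.020],[0,0,.026])])
a=cv2.resize(im["frame"][180:360,200:420],(660,540),interpolation=3)
b=cv2.resize(sd["frame"][220:370,240:400],(576,540),interpolation=3)
c=np.hstack([a,b]);c=cv2.resize(c,(800,350));cv2.imwrite("pics/p3.png",c[:,:,::-1])
E
```

```text
q [-0.31   0.36   2.178  1.169  0.891 -2.371] p [0.5239 0.1661 0.1055] z [ 0.3202  0.6489 -0.6902] tilt 46.35020518431351 yaw z 63.73814608371224 yaw y 66.81930698899657 clk 17.0833 F [-0.2 -0.1 -0.5]
delta mm [ 0.2715  9.6234 -8.4145]
[-0.0277  0.7231 -0.6902] [array([ -0.5538,  14.4622, -13.8036]), array([ -0.72  ,  18.8009, -17.9446])]
```

View pics/p3.png

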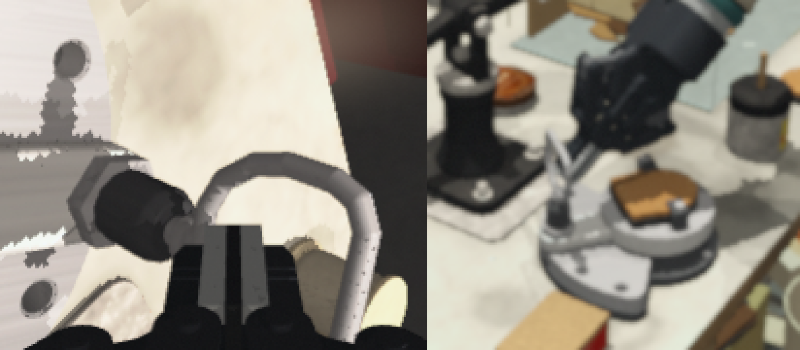

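apply_moves --deltas '[0,0,2.9,-2.8,0,0,0,5.8,-5.5,0,0,0,8.7,-8.3,0,0,0,11.6,-11,0,0,0,11.6,-11,0]'

```text
clock: 17.6
position: [0.5232, 0.1658, 0.1209]
ee_rot: [0.097, 0.192, 0.9, 0.38]
contact_force: [-1.2, -2.5, -5.6]
width: 0.0001
gripper_force: 2.8
```

```bash
python3 - <<'E'
from h import *
st()
im=get_image("wrist");sd=get_image("side")
for i in(im,sd): print([(np.round(a["point"],1),round(a["score"],2)) for a in place_of("ring_bar",i)[:1]])
E
```

```text
q [-0.31   0.328  2.162  1.133  0.908 -2.315] p [0.5232 0.1658 0.1209] z [ 0.3199  0.6469 -0.6922] tilt 46.1935008469074 yaw z 63.68457604489552 yaw y 66.88157153924728 clk 17.6 F [-1.2 -2.5 -5.6]
[(array([353.7, 327.3]), 0.6)]
[(array([295.7, 279. ]), 0.51)]
```

apply_moves --deltas '[0,0,2.2,-2.1,0,0,0,4.4,-4.2,0,0,0,6.6,-6.3,0,0,0,8.8,-8.4,0,0,0,8.8,-8.4,0]'

```text
clock: 18.22
position: [0.5228, 0.1665, 0.1334]
ee_rot: [0.096, 0.192, 0.899, 0.381]
contact_force: [-2.7, -5.1, -6.8]
width: -0.0004
gripper_force: 4.3
```

```bash
python3 - <<'E'
from h import *
st()
im=get_image("wrist");sd=get_image("side")
for i in(im,sd): print([(np.round(a["point"],1),round(a["score"],2)) for a in place_of("ring_bar",i)[:1]])
# arc plan: translate tool by ring displacement
M=rot(get_state()["ee_rot"]);c=np.array([.4765,.104]);b=np.radians(55.5)
for k in(3,6,9,12,15,18,21,24,25):
    a=b+np.radians(k);v=np.append(.09*np.array([np.cos(a)-np.cos(b),np.sin(a)-np.sin(b)]),0);print(k,np.round(v*1000,1),np.round(1000*M.T@v,1))
E
```

```text
q [-0.309  0.306  2.148  1.109  0.925 -2.274] p [0.5228 0.1665 0.1334] z [ 0.3194  0.6484 -0.6911] tilt 46.28383474761687 yaw z 63.77615909675005 yaw y 66.86249598782969 clk 18.2167 F [-2.7 -5.1 -6.8]
[(array([350.1, 325.5]), 0.62)]
[(array([296.1, 277.2]), 0.71)]
3 [-4.   2.6  0. ] [4.7 0.6 0.4]
6 [-8.   4.9  0. ] [9.4 0.9 0.6]
9 [-12.2   7.1   0. ] [14.1  1.2  0.7]
12 [-16.5   9.    0. ] [18.8  1.2  0.5]
15 [-20.9  10.7   0. ] [23.5  1.1  0.2]
18 [-25.4  12.1   0. ] [28.1  0.8 -0.3]
21 [-30.   13.3   0. ] [32.8  0.3 -0.9]
24 [-34.6  14.3   0. ] [37.4 -0.3 -1.8]
25 [-36.1  14.6   0. ] [38.9 -0.6 -2.1]
```

The pin is up about 16 mm (6.8 N), clear of the plate. Next I'll swing along the arc for most of the step.

apply_moves --deltas '[0,2.5,0.3,0.2,0,0,5,0.6,0.4,0,0,8,0.9,0.5,0,0,11,1,0.6,0,0,14,1.2,0.7,0,0,17,1.2,0.6,0,0,20,1.2,0.4,0,0,23,1.1,0.2,0,0,26,0.9,0,0,0,28,0.8,-0.3,0,0,28,0.8,-0.3,0]'

```text
clock: 19.33
position: [0.4974, 0.1789, 0.1333]
ee_rot: [0.096, 0.192, 0.899, 0.381]
contact_force: [-0.7, -2.7, -6.6]
width: -0.0001
gripper_force: 3.2
```

```bash
python3 - <<'E'
from h import *
st()
im=get_image("wrist");sd=get_image("side");tp=get_image("top")
for i in(im,sd,tp): print([(np.round(a["point"],1),round(a["score"],2),atz(i,a["point"],.139)) for a in place_of("ring_bar",i)[:1]])
a=cv2.resize(im["frame"][180:360,200:420],(660,540),interpolation=3)
b=cv2.resize(sd["frame"][220:370,240:400],(576,540),interpolation=3)
c=np.hstack([a,b]);c=cv2.resize(c,(800,350));cv2.imwrite("pics/p4.png",c[:,:,::-1])
E
```

```text
q [-0.299  0.277  2.204  1.133  0.909 -2.3  ] p [0.4974 0.1789 0.1333] z [ 0.3195  0.649  -0.6905] tilt 46.333150877242254 yaw z 63.784636503304306 yaw y 66.78745709378701 clk 19.3333 F [-0.7 -2.7 -6.6]
[(array([348.8, 325.7]), 0.57, array([0.5029, 0.19  , 0.139 ]))]
[(array([303.2, 284.5]), 0.6, array([0.5029, 0.1946, 0.139 ]))]
[(array([235. , 249.4]), 0.41, array([0.5076, 0.1937, 0.139 ]))]
```

View pics/p4.png

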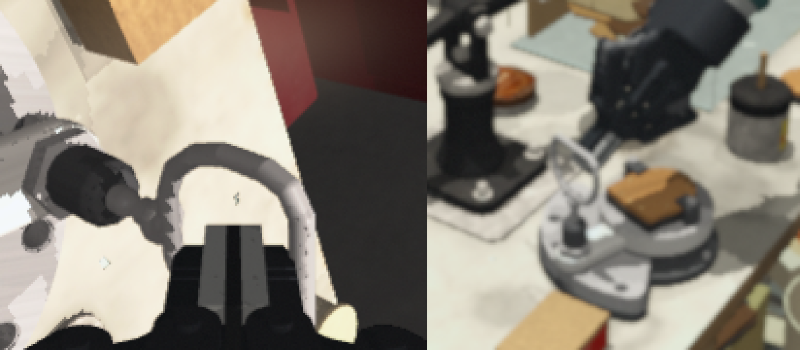

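The ring followed to about +18°: (0.503, 0.192), both crops show it still on the finger. I'll lower so the pin rides on the plate with the finger free inside the ring, then push the ring's side gently until it drops.

apply_moves --deltas '[0,3,-0.3,-0.3,0,0,5.5,-0.6,-0.7,0,0,5.5,-3.6,2.3,0,0,5.5,-7.2,5.9,0,0,5.5,-10.8,9.2,0,0,5.5,-14.2,12.4,0,0,5.5,-14.2,12.4,0]'

```text
clock: 20.22
position: [0.493, 0.1807, 0.1141]
ee_rot: [0.096, 0.193, 0.899, 0.382]
contact_force: [-0.5, 0.0, -0.1]
width: 0.0
gripper_force: 0.0
```

```bash
python3 - <<'E'
from h import *
st()
im=get_image("wrist");sd=get_image("side");tp=get_image("top")
for i in(im,sd,tp): print([(np.round(a["point"],1),round(a["score"],2),atz(i,a["point"],.135)) for a in place_of("ring_bar",i)[:1]])
a=cv2.resize(im["frame"][180:360,200:420],(660,540),interpolation=3)
b=cv2.resize(sd["frame"][220:370,240:400],(576,540),interpolation=3)
c=np.hstack([a,b]);c=cv2.resize(c,(800,350));cv2.imwrite("pics/p5.png",c[:,:,::-1])
E
```

```text
q [-0.299  0.311  2.236  1.183  0.884 -2.378] p [0.493  0.1807 0.1141] z [ 0.3192  0.6504 -0.6893] tilt 46.42596356497001 yaw z 63.86073462702567 yaw y 66.691718396068 clk 20.2167 F [-0.5  0.  -0.1]
[(array([381.2, 341.8]), 0.84, array([0.5019, 0.1936, 0.135 ]))]
[(array([305.9, 286.7]), 0.51, array([0.4981, 0.1929, 0.135 ]))]
[(array([234.6, 253.7]), 0.63, array([0.4987, 0.1952, 0.135 ]))]
```

View pics/p5.png

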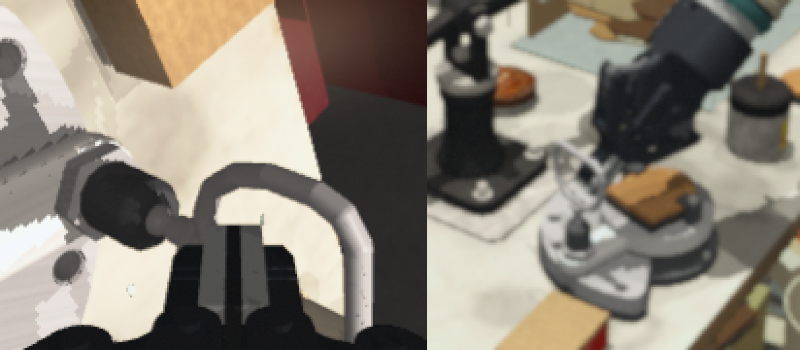

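apply_moves --deltas '[0,2,-0.3,-0.3,0,0,4,-0.6,-0.7,0,0,6,-0.9,-1,0,0,7.5,-1.1,-1.3,0,0,9,-1.3,-1.6,0,0,10,-1.5,-1.8,0,0,11,-1.6,-2,0,0,12,-1.8,-2.1,0]'

```text
clock: 21.18
position: [0.4817, 0.1822, 0.1143]
ee_rot: [0.097, 0.193, 0.899, 0.381]
contact_force: [2.1, -0.7, -0.5]
width: 0.0001
gripper_force: 0.6
```

```bash
cat > look.py <<'E'
from h import *
st()
im=get_image("wrist");sd=get_image("side")
for i in(im,sd): print([(np.round(a["point"],1),round(a["score"],2),atz(i,a["point"],.135),atz(i,a["point"],.123)) for a in place_of("ring_bar",i)[:1]])
E
python3 look.py
```

```text
q [-0.303  0.297  2.261  1.19   0.878 -2.394] p [0.4817 0.1822 0.1143] z [ 0.3214  0.6481 -0.6905] tilt 46.33361857669364 yaw z 63.623072233545074 yaw y 66.7880438110263 clk 21.1833 F [ 2.1 -0.7 -0.5]
[(array([383.1, 357.4]), 0.83, array([0.5006, 0.1939, 0.135 ]), array([0.5252, 0.2051, 0.123 ]))]
[(array([306.3, 288.6]), 0.51, array([0.494 , 0.1977, 0.135 ]), array([0.5038, 0.1828, 0.123 ]))]
```

apply_moves --deltas '[0,0.7,-0.1,-0.1,0,0,1.4,-0.2,-0.2,0,0,2.1,-0.3,-0.4,0,0,2.8,-0.4,-0.5,0]'

```text
clock: 21.72
position: [0.478, 0.1833, 0.1141]
ee_rot: [0.096, 0.192, 0.899, 0.382]
contact_force: [0.1, -1.2, 0.9]
width: -0.0003
gripper_force: 0.0
```

```bash
python3 look.py
```

```text
q [-0.304  0.294  2.268  1.191  0.878 -2.398] p [0.478  0.1833 0.1141] z [ 0.3196  0.649  -0.6903] tilt 46.34251620868452 yaw z 63.78189579599134 yaw y 66.78558669518081 clk 21.7167 F [ 0.1 -1.2  0.9]
[(array([362.7, 346.1]), 0.95, array([0.4771, 0.186 , 0.135 ]), array([0.498 , 0.1957, 0.123 ]))]
[(array([309.5, 294.5]), 0.74, array([0.4789, 0.2103, 0.135 ]), array([0.4883, 0.1957, 0.123 ]))]
```

```bash
python3 - <<'E'
from h import *
im=get_image("wrist");sd=get_image("side");tp=get_image("top");L=[]
for i in(im,sd,tp):
    r=place_of("ring_bar",i)[:1]
    if r: L.append((i,r[0]["point"]));print(r[0],atz(i,r[0]["point"],.123))
print(tri(L),tri(L[:2]))
a=cv2.resize(im["frame"][180:360,200:420],(660,540),interpolation=3)
b=cv2.resize(sd["frame"][220:370,240:400],(576,540),interpolation=3)
c=np.hstack([a,b]);c=cv2.resize(c,(800,350));cv2.imwrite("pics/p6.png",c[:,:,::-1])
E
```

```text
{'point': [362.5, 344.9], 'score': 0.75} [0.49741405 0.19572478 0.123     ]
{'point': [305.6, 292.9], 'score': 0.73} [0.49709594 0.19528797 0.123     ]
{'point': [235.8, 258.1], 'score': 0.62} [0.48995484 0.19469959 0.123     ]
(array([0.49328988, 0.19522068, 0.12452338]), [np.float64(0.0013701774764154277), np.float64(0.0032211892542814095), np.float64(0.0035014845624715333)]) (array([0.49695203, 0.19552782, 0.12322993]), [np.float64(3.36121658002354e-05), np.float64(3.361216580031814e-05)])
```

View pics/p6.png

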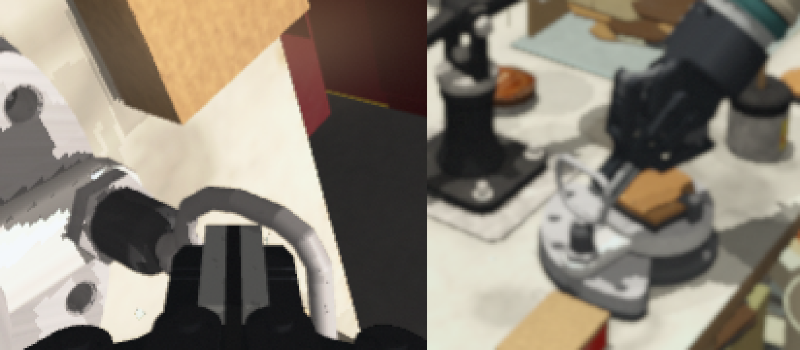

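The stem is short again and the bar triangulates at z ≈ 0.123–0.124, so the pin has dropped. I'll ease the finger to mid-ring, slightly lower, and withdraw along the tool axis.

apply_moves --deltas '[0,-3,-1.2,1,0,0,-6,-2.4,2,0,0,-6,-2.4,-4,0,0,-6,-2.4,-12,0,0,-6,-2.4,-22,0,0,-6,-2.4,-34,0,0,-6,-2.4,-50,0,0,-6,-2.4,-75,0,0,-6,-2.4,-100,0,0,-6,-2.4,-120,0,0,-6,-2.4,-120,0]'

```text
clock: 23.13
position: [0.4455, 0.0988, 0.1977]
ee_rot: [0.099, 0.193, 0.899, 0.38]
contact_force: [0.9, 0.8, 0.2]
width: -0.0003
gripper_force: 0.0
```

```bash
python3 - <<'E'
from h import *
st()
im=get_image("wrist");sd=get_image("side");tp=get_image("top");L=[]
for i in(im,sd,tp):
    for q in("ring_bar","tack_box","glue_pot","index_stand"):
        r=place_of(q,i)[:1]
        if r:
            print(q,np.round(r[0]["point"]),round(r[0]["score"],2),atz(i,r[0]["point"],.123 if q=="ring_bar" else 0))
            if q=="ring_bar":L.append((i,r[0]["point"]))
print(tri(L))
a=cv2.resize(im["frame"][100:400,120:460],(612,540),interpolation=3)
b=cv2.resize(sd["frame"][240:380,260:400],(540,540),interpolation=3)
c=np.hstack([a,b]);c=cv2.resize(c,(800,375));cv2.imwrite("pics/p7.png",c[:,:,::-1])
E
```

```text
q [-0.558  0.117  2.179  0.909  1.15  -2.23 ] p [0.4455 0.0988 0.1977] z [ 0.325   0.6457 -0.691 ] tilt 46.28822801748532 yaw z 63.28237375533497 yaw y 66.9643977310529 clk 23.1333 F [0.9 0.8 0.2]
ring_bar [348. 247.] 0.59 [0.499  0.1956 0.123 ]
tack_box [296. 154.] 0.83 [0.4669 0.2733 0.    ]
index_stand [170. 256.] 0.76 [0.4774 0.1046 0.    ]
ring_bar [307. 293.] 0.52 [0.4944 0.1947 0.123 ]
tack_box [294. 376.] 0.7 [0.4668 0.2796 0.    ]
glue_pot [380. 282.] 0.57 [ 0.4741 -0.09    0.    ]
index_stand [337. 328.] 0.76 [0.4719 0.1146 0.    ]
ring_bar [238. 257.] 0.58 [0.4926 0.19   0.123 ]
tack_box [212. 269.] 0.83 [0.4708 0.2751 0.    ]
glue_pot [362. 269.] 0.93 [ 0.4721 -0.0886  0.    ]
index_stand [281. 266.] 0.75 [0.479  0.1077 0.    ]
(array([0.4945, 0.1922, 0.1239]), [np.float64(0.002649738864134716), np.float64(0.0023042830296436325), np.float64(0.0030521883452557003)])
```

View pics/p7.png

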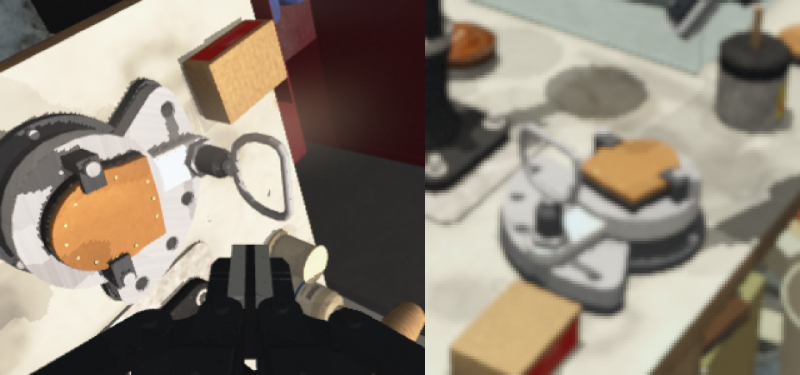

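The finger is out and touching nothing. The bar is back at home height (z = 0.124), one hole anticlockwise, with one free hole left beyond the arm at crop (170,108). The carton and pot have not moved.

```bash
python3 -c "
from rig import *
print(sign_off())"
```

```text
the job is handed in; nothing more can be done
None
```

The job is handed in at about 23 s on the clock: the pin was lifted with a tilted fingertip under the ring, the arm went one hole anticlockwise (towards the tack box), and by my camera measurements the pin is home there with nothing on the bench moved.

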